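# Heft the candle cartons: full ones to the tray, empties laid down

### The job

Of the three identical closed candle cartons on the dresser, one or two still hold their candle and the rest are empty; find out by their weight. Stand every full carton upright on the bamboo tray, and tip every empty one over so that it lies flat on its side on the dresser, clear of the tray. Never let a full carton fall over, and leave the other loose things on the tray and dresser where they are.

Things in the scene. Friction and masses are not known exactly. Their poses are not given: they have to be found in the camera images.
- carton_1: tall closed cardboard carton, 56 x 56 mm foot, 165 mm tall, stiff, upright and free-standing at the start; origin at its underside centre, z up its height, x and y square to its faces. The three look alike; one or two of them (never none or all) hold an unseen candle with a few mm of play: 300 to 450 g in all, an empty one about 70 g
- carton_2: as carton_1 (numbers say nothing about contents)
- carton_3: as carton_1 (numbers say nothing about contents)
- tray: square bamboo tray, fixed, 300 x 300 mm, rim 24 mm high and 10 mm wide, floor 6 mm above the dresser; origin at its underside centre. Its front half (own x -140 to 0 mm, y -140 to 140 mm) is free and takes two cartons side by side, e.g. at x -70, y 70 and x -70, y -70 mm; comb, bottles and votive holder fill the back half
- dresser: the dark oak dresser whose level top, at z = 0, is the work surface; fixed
- blue_bottle: round blue bottle with a white twist cap, 76 mm across, 108 mm tall, on the tray's back left corner; origin at the centre of its underside; leave it alone
- spray_bottle: tall clear spray bottle with a white trigger head, 58 mm across, 192 mm tall, on the tray's back right corner; origin at the centre of its underside; leave it alone
- votive: empty glass votive holder, 66 mm across, 62 mm tall, between the two bottles; origin at the centre of its underside; leave it alone
- comb: flat stainless steel comb, 180 x 30 x 4 mm, lying across the middle of the tray along the tray's y; origin at its underside centre; leave it alone
- dish: low white ceramic trinket dish, 90 mm across, 20 mm tall, on the dresser near the robot between the second and third carton; origin at its underside centre; leave it alone
- hairbrush: wooden paddle hairbrush, 220 mm long along its y, 62 mm wide, 32 mm high, lying to the right of the third carton, its length running away from the robot; origin near its middle, at the dresser top; leave it alone
Things that resemble listed ones, but are neither listed nor needed, are in the scene too. What is shaped like the carton_1 but pink or red is not meant. Leave any red look-alike of the carton_2 alone.

How it is judged:
By the outcome, as a careful person would: the job done as asked, in the order asked, and still so for the second after the job is handed in, with the robot touching nothing.
It also fails if it takes over 70 s, if anything falls off the work surface, if the arm or the gripper's body presses on something with over 40 N, if the wrist force passes 120 N, or if a joint passes its speed limit or range.

### The arm

A 6-joint arm with a two-finger parallel gripper is mounted at the origin on the work surface. World frame = base frame: x ahead of the robot, y to its left, z up, the work surface at z = 0. Lengths are in m, angles in rad, forces in N, time in s.
With the tool pointing down it reaches from about 0.375 to 0.975 m from the base axis. Payload 3.8 kg.
Tool frame: the origin (TCP) lies between the finger pads; the fingertips stand ahead of it and the grasp point (between the pads) lies 5 mm behind it (ctrl.tip_reach is the z of the fingertips in the tool frame, in m); z points along the fingers, y is the direction in which the jaws open and shut (so a half turn about z gives the same grasp; the last joint's range is limited). The gripper opens to 88 mm and grips with 3 to 60 N. Pads are 18 mm wide; open, the fingers measure 123 mm over their backs; the gripper's body (75 mm by 187 mm) begins 45 mm behind the grasp point.
Start: joints at [-1.359, 0.264, 1.604, -0, 1.274, -0.037], TCP at [0.166, -0.654, 0.253] pointing down, gripper open.
Joint ranges: [-2.63, 2.63], [-0.94, 2.18], [0.31, 2.57], [-1.31, 4.45], [0, 2.66], [-2.55, 2.55]. Speed limits (rad/s): [2.57, 2.57, 3.14, 3.14, 3.14, 3.14].

### API

Orientations are given as a unit quaternion [w, x, y, z].
In Python, from rig import status, viewer, finish_job, finder, ctrl gives the robot as it stands. The module is installed in compiled form; this text tells all that it offers.
- The arm moves only by the tool arm_command, never from a script. Its argument "increments" is a list of rows, each a list of 4 numbers: the shift along the tool's x, y, z scaled (see below), then the turn about the tool's z scaled (see below). In form: [[dx, dy, dz, turn], ...]. A call has 1 to 20 rows; each row is the pose to reach, as a shift and turn from the pose commanded when the call began, along the tool's axes at that moment, turning the shorter way round; what a row does not reach only later rows make up. The controller multiplies each number of a shift by 0.1 m and each number of a turn by 180 degrees. A row lasts 1/12 s, in which the tool goes at most 41.7 mm and 7.16 degrees, less where a joint would pass 70% of its speed; a pose out of reach is approached as far as the arm can. A call with a number of a shift or a turn outside -1 to 1 is refused whole. A call with a gripper value outside its range is refused whole. "gripper" is the closure in counts, from 0 (fully open) to 255 (shut), set as the call begins (left out, the last holds). The fingers move at their own pace and stop on an object; the grip force is fixed at half the most. Time passes only in rows, so rows that repeat a pose let the fingers close. It gives the time, the measured TCP pose, the force and the opening at its end, in the units of the state.
- status.sense(): the state, without advancing time (a new reading comes with each control period).
- viewer.grab_frame(name): name is "scene" or "side" or "wrist"; returns the picture (400x640x3 uint8, blue, green, red); there is no depth.
- viewer.camera_model(name): a dict with "intrinsics" (3x3 intrinsics, pixels), "camera_from_world" (4x4, takes a point from world to camera coordinates). Camera axes: x right, y up, looking along -z (the intrinsics and any distortion apply to the point x, -y, -z); pixel columns grow to the right and rows downward; lengths in m; the calibration is good to about 2 mm. A picture is of the moment at which its call begins: read the wrist's pose just before it. camera_model takes no time and is no camera call; for the wrist camera it gives the pose at the moment of the call.
- finish_job(): hands the job in, once; it reports no verdict.
Trained networks look in the newest picture that a camera, given by its name, has taken for a name from the list of things; names that differ only in an ending like _2 or _b are one class to them, and where a whole thing is asked for, a point or a joint stands for the part that bears it (a point fixed in the world has none). Each returns a list of dicts, best first, with "p" (0 to 1); they miss things now and then, are a little off and sometimes report something else, mostly with a low value. They report only what shows in the picture. A call takes as long as a camera call. They do not tell look-alikes from the thing itself.
- finder.silhouettes(camera, thing): "mask" (400x640 bool, what is visible of it) and "position" ([row, column] in pixels, amid what is visible of it).
The state is a dict: "time": time; "joints": joint angles; "joint_vel": joint speeds; "effort": joint torques, N m; "ee_pos": TCP position; "ee_rot": TCP orientation; "wrist_force": force on the tool from outside, world axes, zero at the start; "moment": the same for the moment, N m; "finger_gap": opening from 0.0 (shut) to 1.0 (fully open).
Only numpy, scipy, OpenCV 4.12 (cv2) and the standard library are available. Lean on these libraries where they do the work, as an engineer would, in place of code of your own. Each camera call takes 0.05 s, during which the arm holds its last target. There are 200 camera calls.

## Working session

There is one attempt and no reset: what is moved stays moved. The work goes in short steps, Python scripts to look and compute and a tool call to move; the robot and the scene stay as the last step left them, time stands still between calls to the robot, and variables do not carry over. Pictures are saved under pics/ and viewed, about 8 in all and at most 12, crops included, and the job is handed in when it is done.

Besides the shell and the picture viewer there is one more tool, called after "Emit:" as name([rows], argument=value, ...), one row to a line, values as JSON. arm_command: Moves the arm, as the interface text tells. Shifts and turns lie within -1 to 1; 1 stands for 0.1 m of shift or 180 degrees of turn. Its arguments: {"type":"object","properties":{"increments":{"type":"array"},"gripper":{"type":"number"}},"required":["increments"]}

```bash
mkdir -p pics
cat > h.py <<'E'
import numpy as np,cv2
from rig import status,viewer,finder,ctrl
def proj(cam,P):
    m=viewer.camera_model(cam);K=np.array(m["intrinsics"]);T=np.array(m["camera_from_world"])
    p=T[:3,:3]@np.array(P,float)+T[:3,3];q=K@[p[0],-p[1],-p[2]];return q[:2]/q[2]
def ray(cam,uv,z):
    m=viewer.camera_model(cam);K=np.array(m["intrinsics"]);T=np.array(m["camera_from_world"])
    d=np.linalg.inv(K)@[uv[0],uv[1],1];d=T[:3,:3].T@[d[0],-d[1],-d[2]];o=-T[:3,:3].T@T[:3,3]
    return o+d*(z-o[2])/d[2]
E
python3 - <<'E'
from h import *
s=status.sense();print(s, ctrl.tip_reach)
a=viewer.grab_frame("scene");b=viewer.grab_frame("side")
cv2.imwrite("pics/a.png",a);cv2.imwrite("pics/b.png",b)
np.savez("m.npz",a=a)
for c in("scene","side"):
  for t in("carton_1","tray","comb","dish","hairbrush"):
    for r in finder.silhouettes(c,t):
        ys,xs=np.nonzero(r["mask"]);print(c,t,round(r["p"],2),np.round(r["position"]),len(ys),xs.min(),xs.max(),ys.min(),ys.max())
  print(-np.array(viewer.camera_model(c)["camera_from_world"])[:3,:3].T@np.array(viewer.camera_model(c)["camera_from_world"])[:3,3])
E
```

```text
{'time': 0.0, 'joints': array([-1.35888739e+00,  2.64743885e-01,  1.60536420e+00, -2.94443933e-05,
        1.27367642e+00, -3.69124784e-02]), 'joint_vel': array([-9.50455326e-04,  6.04393269e-05,  1.05529812e-03,  1.05389378e-03,
        2.31294282e-04, -3.04943408e-04]), 'effort': array([ 1.77919253e-03, -5.02111745e+01, -3.56878817e+01,  7.27440650e-02,
        2.92457157e-02, -1.86382886e-04]), 'ee_pos': array([ 0.16606668, -0.65356073,  0.2513995 ]), 'ee_rot': array([-1.09050311e-03,  9.92269832e-01,  1.24094234e-01, -1.09787774e-04]), 'wrist_force': array([ 1.31678914,  1.44654281, -0.49009295]), 'moment': array([0.00182125, 0.01433516, 0.00793689]), 'finger_gap': 1.0026031118867147} 0.014
scene carton_1 0.98 [132. 246.] 1482 227 263 106 164
scene carton_1 0.95 [159. 285.] 1511 267 299 134 193
scene carton_1 0.75 [187. 329.] 1524 310 342 158 217
scene carton_1 0.75 [220. 293.] 1474 277 309 192 251
scene carton_1 0.74 [148. 346.] 1254 327 360 127 185
scene carton_1 0.66 [ 95. 257.] 1141 240 272 72 129
scene tray 0.97 [306. 403.] 12888 302 484 226 399
scene comb 0.97 [316. 386.] 797 351 411 284 347
scene dish 0.79 [133. 304.] 442 288 316 125 146
scene hairbrush 0.69 [115. 203.] 648 184 229 99 148
[0.89741047 0.33427713 0.86287999]
side carton_1 0.92 [131. 378.] 840 367 385 105 154
side carton_1 0.9 [175. 378.] 665 360 383 158 213
side carton_1 0.77 [130. 343.] 562 332 350 115 164
side carton_1 0.75 [191. 337.] 1193 322 346 164 219
side carton_1 0.67 [210. 363.] 1266 352 376 181 240
side carton_1 0.63 [151. 336.] 486 325 344 138 164
side carton_1 0.63 [189. 291.] 1392 276 305 162 219
side comb 0.88 [278. 267.] 627 254 284 254 305
side dish 0.59 [129. 347.] 582 332 350 115 164
side dish 0.52 [174. 390.] 163 383 396 164 179
side hairbrush 0.64 [114. 351.] 97 342 357 112 127
[0.27211103 1.10216739 0.98932877]
```

View pics/a.png

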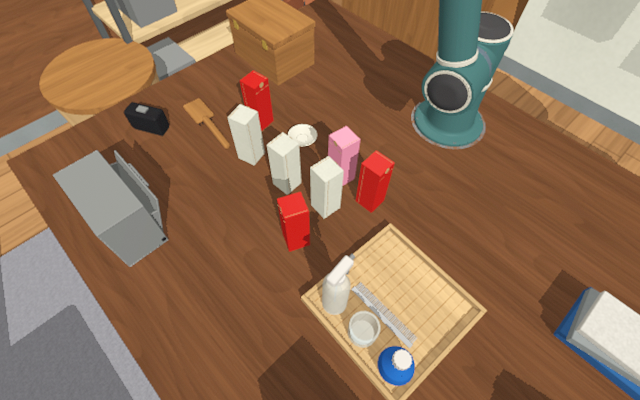

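View pics/b.png

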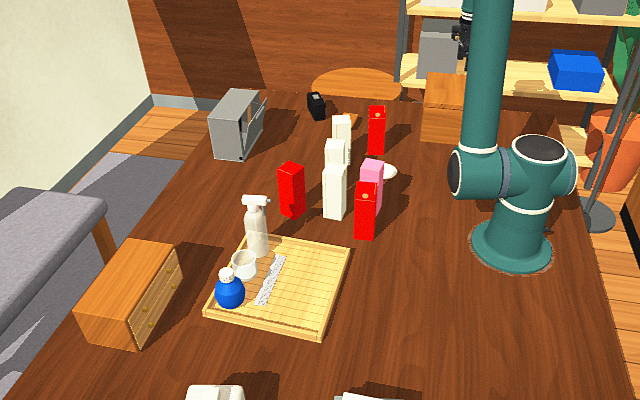

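Scene view: the white cartons are at about (246,132), (285,159) and (326,187). Possible confusions are the red ones at (257,98), (293,220) and (376,180) and the pink one at (343,155); I choose the white ones. Next I fit the box poses.

```bash
cat > fit.py <<'E'
from h import *
from scipy.optimize import minimize
def hull(cam,x,y,yaw,ex=.028,ey=.028,h=.165,z0=0):
    c,s=np.cos(yaw),np.sin(yaw)
    return np.array([proj(cam,[x+c*a-s*b,y+s*a+c*b,z]) for a in(-ex,ex) for b in(-ey,ey) for z in(z0,z0+h)])
def fit(cam,mask,x0,k=4,**kw):
    M=cv2.resize(mask.astype(np.uint8)*255,None,fx=k,fy=k,interpolation=cv2.INTER_LINEAR)>127
    def cost(p):
        im=np.zeros(M.shape,np.uint8);pts=cv2.convexHull(((hull(cam,p[0],p[1],p[2],**kw)+.5)*k).astype(np.float32))
        cv2.fillPoly(im,[np.round(pts*16).astype(np.int32)],1,shift=4);im=im>0
        return 1-(im&M).sum()/(im|M).sum()
    best=min((minimize(cost,[x0[0],x0[1],w],method="Nelder-Mead",options=dict(initial_simplex=[[x0[0],x0[1],w],[x0[0]+.01,x0[1],w],[x0[0],x0[1]+.01,w],[x0[0],x0[1],w+.3]],xatol=1e-4,fatol=1e-4)) for w in(-.5,0,.5)),key=lambda r:r.fun)
    return best.x,best.fun
E
python3 - <<'E'
from fit import *
viewer.grab_frame("scene");im=cv2.imread("pics/a.png");im=cv2.resize(im,None,fx=3,fy=3)
for r in finder.silhouettes("scene","carton_1"):
    ys,xs=np.nonzero(r["mask"]);col=np.median(cv2.imread("pics/a.png")[r["mask"]],0)
    x0=ray("scene",[r["position"][1],r["position"][0]],.08)
    x,f=fit("scene",r["mask"],x0);w=(x[2]+np.pi/4)%(np.pi/2)-np.pi/4
    print(np.round(r["position"]),col,np.round(x[:2],4),"yaw",round(np.degrees(w),1),"r",round(np.hypot(*x[:2]),3),"err",round(f,3))
    for p in hull("scene",*x): cv2.circle(im,tuple(int(v) for v in (p+.5)*3),3,(255,0,255),-1)
r=finder.silhouettes("scene","tray")[0]
# tray corners on rim top
for c in [(388,224),(486,310),(302,297),(400,399)]:print("tray corner",np.round(ray("scene",c,.024),3))
for t,h in(("dish",.02),("hairbrush",.03),("comb",.01),("spray_bottle",.1)):
    for r in finder.silhouettes("scene",t)[:1]:print(t,np.round(ray("scene",r["position"][::-1],h),3))
cv2.imwrite("pics/c.png",im[200:800,540:1300])
E
```

```text
[163. 285.] [187. 206. 207.] [ 0.5348 -0.1691] yaw 2.5 r 0.561 err 0.032Traceback (most recent call last):
  File "<stdin>", line 6, in <module>
  File "fit.py", line 12, in fit
    best=min((minimize(cost,[x0[0],x0[1],w],method="Nelder-Mead",options=dict(initial_simplex=[[x0[0],x0[1],w],[x0[0]+.01,x0[1],w],[x0[0],x0[1]+.01,w],[x0[0],x0[1],w+.3]],xatol=1e-4,fatol=1e-4)) for w in(-.5,0,.5)),key=lambda r:r.fun)
  File "fit.py", line 12, in <genexpr>
    best=min((minimize(cost,[x0[0],x0[1],w],method="Nelder-Mead",options=dict(initial_simplex=[[x0[0],x0[1],w],[x0[0]+.01,x0[1],w],[x0[0],x0[1]+.01,w],[x0[0],x0[1],w+.3]],xatol=1e-4,fatol=1e-4)) for w in(-.5,0,.5)),key=lambda r:r.fun)
              ~~~~~~~~^^^^^^^^^^^^^^^^^^^^^^^^^^^^^^^^^^^^^^^^^^^^^^^^^^^^^^^^^^^^^^^^^^^^^^^^^^^^^^^^^^^^^^^^^^^^^^^^^^^^^^^^^^^^^^^^^^^^^^^^^^^^^^^^^^^^^^^^^^^^^^^^^^^^^^^^^^^^^^^^^^^^^^^^^^^^
    res = _minimize_neldermead(fun, x0, args, callback, bounds=bounds,
                               **options)
    fxc = func(xc)
    fx = function(np.copy(x), *(wrapper_args + args))
  File "fit.py", line 9, in cost
    im=np.zeros(M.shape,np.uint8);pts=cv2.convexHull(((hull(cam,p[0],p[1],p[2],**kw)+.5)*k).astype(np.float32))
                                                       ~~~~^^^^^^^^^^^^^^^^^^^^^^^^^
  File "fit.py", line 5, in hull
    return np.array([proj(cam,[x+c*a-s*b,y+s*a+c*b,z]) for a in(-ex,ex) for b in(-ey,ey) for z in(z0,z0+h)])
                     ~~~~^^^^^^^^^^^^^^^^^^^^^^^^^^^^^
  File "h.py", line 4, in proj
    m=viewer.camera_model(cam);K=np.array(m["intrinsics"]);T=np.array(m["camera_from_world"])
ValueError: time passes only in moves, steps and waits
```

The camera-model lookups need caching.

```bash
python3 - <<'E'
s=open("h.py").read()
s=s.replace("viewer.camera_model(cam)","cm(cam)").replace("def proj","_c={}\ndef cm(cam):\n    if cam not in _c:_c[cam]=viewer.camera_model(cam)\n    return _c[cam]\ndef proj",1)
open("h.py","w").write(s)
E
cat > look.py <<'E'
from fit import *
def look(tag,crop=True):
    A=viewer.grab_frame("scene");im=cv2.resize(A,None,fx=3,fy=3)
    for r in finder.silhouettes("scene","carton_1"):
        col=np.median(A[r["mask"]],0)
        x,f=fit("scene",r["mask"],ray("scene",r["position"][::-1],.08));w=(x[2]+np.pi/4)%(np.pi/2)-np.pi/4
        print(round(r["p"],2),np.round(r["position"]),col,np.round(x[:2],4),"yaw",round(np.degrees(w),1),"r",round(np.hypot(*x[:2]),3),"err",round(f,3),flush=True)
        for p in hull("scene",*x): cv2.circle(im,tuple(int(v) for v in (p+.5)*3),3,(255,0,255),-1)
    cv2.imwrite(f"pics/{tag}.png",im[200:800,540:1300])
E
python3 - <<'E'
from look import *
look("c")
for c in [(388,224),(486,310),(302,297),(400,399)]:print("tray corner",np.round(ray("scene",c,.024),3))
for t,h in(("dish",.02),("hairbrush",.03),("comb",.01)):
    for r in finder.silhouettes("scene",t)[:1]:print(t,np.round(ray("scene",r["position"][::-1],h),3))
E
```

```text
0.9 [161. 284.] [187. 206. 207.] [ 0.5348 -0.169 ] yaw 3.0 r 0.561 err 0.031
0.9 [146. 346.] [166. 144. 226.] [ 0.4052 -0.0822] yaw -7.1 r 0.413 err 0.221
0.8 [188. 325.] [192. 211. 213.] [ 0.5095 -0.0397] yaw -5.8 r 0.511 err 0.022
0.75 [312. 381.] [173. 187. 196.] [0.6652 0.2424] yaw -41.9 r 0.708 err 0.781
0.7 [181. 372.] [ 29.  35. 189.] [0.4082 0.0312] yaw 1.6 r 0.409 err 0.035
0.69 [221. 294.] [ 30.  37. 206.] [ 0.6339 -0.0204] yaw -23.8 r 0.634 err 0.031
0.62 [135. 246.] [184. 203. 204.] [ 0.544  -0.3173] yaw 22.1 r 0.63 err 0.043
0.6 [ 95. 258.] [ 29.  34. 193.] [ 0.4347 -0.4091] yaw -0.7 r 0.597 err 0.178
tray corner [0.44  0.122 0.024]
tray corner [0.449 0.419 0.024]
tray corner [0.729 0.111 0.024]
tray corner [0.728 0.4   0.024]
dish [ 0.387 -0.259  0.02 ]
hairbrush [ 0.567 -0.517  0.03 ]
comb [0.618 0.256 0.01 ]
```

View pics/c.png

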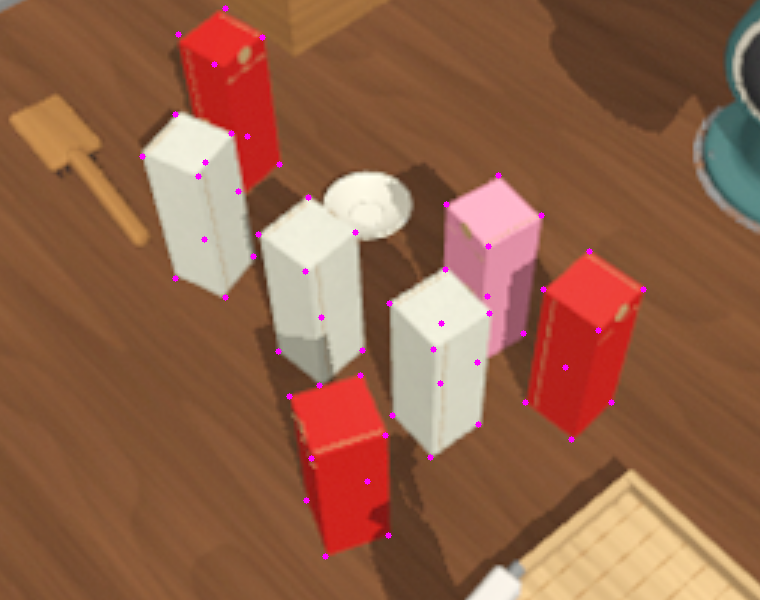

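Fits match the white cartons: A (0.544,-0.317, 22°), B (0.535,-0.169, 3°), C (0.510,-0.040, -6°). The tray centre is about (0.587,0.263), yaw about -2°. I move above A and square the tool with the world first.

Emit:
arm_command([
  [0,0,0,0.079],
  [0,0,0,0.079],
  [0,0,0,0.079],
], gripper=0)

```text
time: 1.2
ee_pos: [0.1662, -0.6543, 0.2528]
ee_rot: [0.0, 1.0, -0.001, 0.0]
wrist_force: [-0.2, -0.6, -0.5]
finger_gap: 0.998
```

Emit:
arm_command([
  [0.3,-0.27,0,0],
  [0.6,-0.54,0,0],
  [0.945,-0.84,0,0],
  [0.945,-0.84,0,0],
])

```text
time: 1.53
ee_pos: [0.2648, -0.5662, 0.2528]
ee_rot: [-0.001, 1.0, 0.004, 0.001]
wrist_force: [-0.2, 0.9, -0.6]
finger_gap: 1.0
```

Emit:
arm_command([
  [0.3,-0.27,0,0],
  [0.6,-0.54,0,0],
  [0.945,-0.84,0,0],
  [0.945,-0.84,0,0],
])

```text
time: 1.87
ee_pos: [0.3592, -0.4822, 0.2529]
ee_rot: [-0.001, 1.0, 0.004, 0.001]
wrist_force: [-0.8, 0.6, -0.2]
finger_gap: 1.0
```

Emit:
arm_command([
  [0.3,-0.27,0,0],
  [0.6,-0.54,0,0],
  [0.945,-0.84,0,0],
  [0.945,-0.84,0,0],
])

```text
time: 2.2
ee_pos: [0.4534, -0.3985, 0.253]
ee_rot: [-0.001, 1.0, 0.004, 0.001]
wrist_force: [0.6, 0.2, 0.6]
finger_gap: 0.999
```

Emit:
arm_command([
  [0.3,-0.27,0,-0.03],
  [0.6,-0.54,0,-0.06],
  [0.945,-0.85,0,-0.1],
  [0.945,-0.85,0,-0.123],
  [0.945,-0.85,0,-0.123],
  [0.945,-0.85,0,-0.123],
])

```text
time: 2.7
ee_pos: [0.5437, -0.3175, 0.2525]
ee_rot: [0.0, 0.981, 0.192, -0.001]
wrist_force: [0.5, 0.1, 0.8]
finger_gap: 1.003
```

```bash
cat > st.py <<'E'
from h import *
def st(n=5):
    F=[]
    for i in range(n):
        s=status.sense();F.append(np.r_[s["wrist_force"],s["moment"],s["effort"]])
        if i<n-1: viewer.grab_frame("side")
    q=s["ee_rot"];print("t",round(s["time"],2),"pos",np.round(s["ee_pos"],4),"q",np.round(q,4),"yaw",np.round(np.degrees(2*np.arctan2(q[2],q[1])),1),"gap",round(s["finger_gap"],3))
    print("F",np.round(np.mean(F,0)[:3],2),"sd",np.round(np.std(F,0)[:3],2),"eff",np.round(np.mean(F,0)[6:],2))
if __name__=="__main__": st()
E
python3 - <<'E'
from fit import *; from st import st
st(6)
a=viewer.grab_frame("wrist")
for X in((.544,-.317,.386),(.535,-.169,.05)):
    for p in hull("wrist",*X): cv2.circle(a,tuple(int(v) for v in p),3,(255,0,255),-1)
cv2.imwrite("pics/d.png",a)
E
```

```text
t 2.95 pos [ 0.543  -0.3183  0.2528] q [ 1.000e-04  9.816e-01  1.911e-01 -1.000e-04] yaw 22.0 gap 1.003
F [ 0.09 -0.08  0.09] sd [0.56 0.38 0.33] eff [ 6.200e-01 -4.534e+01 -3.565e+01  1.100e-01 -4.000e-02 -3.000e-02]
```

View pics/d.png

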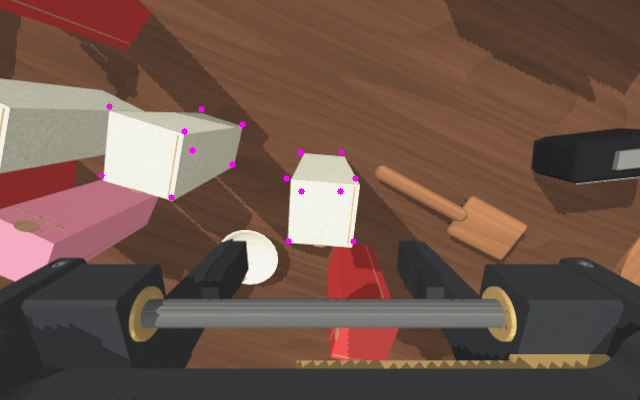

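Wrist view: the projected hull matches carton A (top face 288–358, 180–246), so the grasp pose is confirmed. I descend, grip and lift to weigh.

Emit:
arm_command([
  [0,0,0.3,0],
  [0,0,0.6,0],
  [0,0,0.8,0],
  [0,0,0.8,0],
])

```text
time: 3.33
ee_pos: [0.5403, -0.3156, 0.1671]
ee_rot: [-0.003, 0.981, 0.192, -0.003]
wrist_force: [-0.6, -0.1, -1.2]
finger_gap: 1.002
```

Emit:
arm_command([
  [0,0,0.2,0],
  [0,0,0.38,0],
  [0,0,0.38,0],
])

```text
time: 3.58
ee_pos: [0.5421, -0.3164, 0.1323]
ee_rot: [-0.002, 0.981, 0.192, -0.002]
wrist_force: [-0.7, 0.9, -0.6]
finger_gap: 1.0
```

Emit:
arm_command([
  [0,0,0,0],
  [0,0,0,0],
  [0,0,0,0],
  [0,0,0,0],
  [0,0,0,0],
  [0,0,0,0],
  [0,0,0,0],
], gripper=255)

```text
time: 4.17
ee_pos: [0.5448, -0.3175, 0.1361]
ee_rot: [0.001, 0.981, 0.192, 0.001]
wrist_force: [0.4, -1.3, 4.6]
finger_gap: 0.644
```

Emit:
arm_command([
  [0,0,-0.1,0],
  [0,0,-0.2,0],
  [0,0,-0.3,0],
  [0,0,-0.3,0],
  [0,0,-0.3,0],
])

```text
time: 4.58
ee_pos: [0.5447, -0.3174, 0.1661]
ee_rot: [0.001, 0.981, 0.192, 0.001]
wrist_force: [0.7, -0.3, -0.2]
finger_gap: 0.641
```

```bash
python3 -c "
from st import st
st(8)"
```

```text
t 4.93 pos [ 0.5436 -0.3168  0.1641] q [-4.000e-04  9.813e-01  1.923e-01 -4.000e-04] yaw 22.2 gap 0.642
F [ 0.2  -0.13 -0.95] sd [0.44 0.28 0.53] eff [ 0.000e+00 -4.771e+01 -3.402e+01  6.000e-02 -4.000e-02  0.000e+00]
```

A weighs about 0.8 N, so it is empty. I set it back down and weigh B.

Emit:
arm_command([
  [0,0,0.1,0],
  [0,0,0.2,0],
  [0,0,0.29,0],
  [0,0,0.295,0],
  [0,0,0.295,0],
])

```text
time: 5.35
ee_pos: [0.544, -0.317, 0.1345]
ee_rot: [-0.0, 0.981, 0.192, -0.0]
wrist_force: [-0.4, -0.4, 2.4]
finger_gap: 0.64
```

Emit:
arm_command([
  [0,0,0,0],
  [0,0,0,0],
  [0,0,0,0],
  [0,0,0,0],
  [0,0,0,0],
  [0,0,0,0],
], gripper=0)

```text
time: 5.85
ee_pos: [0.5439, -0.317, 0.135]
ee_rot: [-0.0, 0.981, 0.192, -0.0]
wrist_force: [0.1, 0.5, -0.3]
finger_gap: 0.997
```

Emit:
arm_command([
  [0,0,-0.2,0],
  [0,0,-0.5,0],
  [0,0,-0.8,0.03],
  [0,0,-0.8,0.06],
  [0,0,-0.8,0.106],
  [0,0,-0.8,0.106],
  [0,0,-0.8,0.106],
])

```text
time: 6.43
ee_pos: [0.5438, -0.3169, 0.2151]
ee_rot: [-0.0, 1.0, 0.028, -0.0]
wrist_force: [-0.3, 0.2, -0.4]
finger_gap: 0.999
```

Emit:
arm_command([
  [0,-0.3,0,0],
  [0,-0.6,0,0],
  [-0.01,-0.8,0,0],
  [-0.01,-0.8,0,0],
])

```text
time: 6.77
ee_pos: [0.5377, -0.2337, 0.2141]
ee_rot: [-0.001, 1.0, 0.03, -0.001]
wrist_force: [0.1, 0.2, 0.2]
finger_gap: 1.001
```

Emit:
arm_command([
  [0,-0.3,0,0],
  [0,-0.6,0,0],
  [0,-0.68,0,0],
  [0,-0.68,0,0],
])

```text
time: 7.1
ee_pos: [0.5348, -0.1681, 0.2148]
ee_rot: [-0.0, 1.0, 0.029, -0.0]
wrist_force: [-0.7, 0.0, 1.1]
finger_gap: 1.002
```

```bash
python3 -c "
from st import st
st(4)"
```

```text
t 7.25 pos [ 0.5352 -0.1704  0.2151] q [4.000e-04 9.996e-01 2.730e-02 0.000e+00] yaw 3.1 gap 1.001
F [-0.3  -0.35  0.62] sd [0.34 0.29 0.41] eff [ 7.700e-01 -3.903e+01 -3.420e+01  1.500e-01 -1.000e-02  5.000e-02]
```

Emit:
arm_command([
  [0,0,0.3,0],
  [0,0,0.6,0],
  [0,0,0.8,0],
  [0,0,0.8,0],
  [0,0,0.8,0],
])

```text
time: 7.67
ee_pos: [0.5341, -0.1701, 0.134]
ee_rot: [-0.0, 1.0, 0.027, -0.001]
wrist_force: [0.3, -0.1, 0.1]
finger_gap: 1.002
```

Emit:
arm_command([
  [0,0,0,0],
  [0,0,0,0],
  [0,0,0,0],
  [0,0,0,0],
  [0,0,0,0],
  [0,0,0,0],
  [0,0,0,0],
], gripper=255)

```text
time: 8.25
ee_pos: [0.5357, -0.1694, 0.1362]
ee_rot: [0.0, 1.0, 0.027, 0.001]
wrist_force: [-0.3, 0.9, 3.5]
finger_gap: 0.632
```

Emit:
arm_command([
  [0,0,-0.1,0],
  [0,0,-0.2,0],
  [0,0,-0.3,0],
  [0,0,-0.3,0],
  [0,0,-0.3,0],
])

```text
time: 8.67
ee_pos: [0.5358, -0.1695, 0.1666]
ee_rot: [0.0, 1.0, 0.027, 0.001]
wrist_force: [-1.4, 1.1, -1.0]
finger_gap: 0.632
```

```bash
python3 -c "
from st import st
st(8)"
```

```text
t 9.02 pos [ 0.5347 -0.1691  0.1646] q [-2.000e-04  9.996e-01  2.700e-02 -5.000e-04] yaw 3.1 gap 0.631
F [-0.33  0.26 -0.77] sd [0.56 0.53 0.53] eff [ 0.000e+00 -4.046e+01 -3.365e+01  4.000e-02 -7.000e-02 -0.000e+00]
```

B is empty too, about 0.8 N. So C should be full, and I will verify that on lifting.

Emit:
arm_command([
  [0,0,0.1,0],
  [0,0,0.2,0],
  [0,0,0.29,0],
  [0,0,0.295,0],
  [0,0,0.295,0],
])

```text
time: 9.43
ee_pos: [0.5348, -0.1689, 0.1347]
ee_rot: [-0.0, 1.0, 0.027, -0.0]
wrist_force: [0.1, 1.1, 0.3]
finger_gap: 0.636
```

Emit:
arm_command([
  [0,0,0,0],
  [0,0,0,0],
  [0,0,0,0],
  [0,0,0,0],
  [0,0,0,0],
  [0,0,0,0],
], gripper=0)

```text
time: 9.93
ee_pos: [0.535, -0.1693, 0.1356]
ee_rot: [-0.0, 1.0, 0.027, -0.0]
wrist_force: [-0.1, 0.3, -0.2]
finger_gap: 0.999
```

Emit:
arm_command([
  [0,0,-0.2,0],
  [0,0,-0.5,0],
  [0,0,-0.8,0],
  [0,0,-0.8,0],
  [0,0,-0.8,0],
])

```text
time: 10.35
ee_pos: [0.5367, -0.1699, 0.2185]
ee_rot: [0.001, 1.0, 0.027, 0.003]
wrist_force: [-0.1, -0.0, 0.0]
finger_gap: 1.0
```

Emit:
arm_command([
  [-0.04,-0.3,0,0],
  [-0.1,-0.6,0,0],
  [-0.1,-0.7,0,0],
  [-0.1,-0.7,0,0],
])

```text
time: 10.68
ee_pos: [0.52, -0.0979, 0.2142]
ee_rot: [-0.001, 1.0, 0.028, -0.001]
wrist_force: [0.5, 0.4, -0.5]
finger_gap: 0.999
```

Emit:
arm_command([
  [-0.04,-0.3,0,0.03],
  [-0.09,-0.6,0,0.05],
  [-0.09,-0.6,0,0.05],
  [-0.09,-0.6,0,0.05],
])

```text
time: 11.02
ee_pos: [0.5089, -0.0404, 0.215]
ee_rot: [0.0, 0.999, -0.05, -0.0]
wrist_force: [-0.1, -0.5, -0.3]
finger_gap: 1.001
```

```bash
python3 -c "
from st import st
st(4)"
```

```text
t 11.17 pos [ 0.5093 -0.0417  0.2154] q [ 4.000e-04  9.987e-01 -5.150e-02 -1.000e-04] yaw -5.9 gap 1.003
F [ 0.18 -0.3  -0.08] sd [0.48 0.18 0.19] eff [ 6.300e-01 -3.354e+01 -3.423e+01  9.000e-02 -3.000e-02  5.000e-02]
```

Emit:
arm_command([
  [0,0,0.3,0],
  [0,0,0.6,0],
  [0,0,0.8,0],
  [0,0,0.8,0],
  [0,0,0.8,0],
])

```text
time: 11.58
ee_pos: [0.5082, -0.0414, 0.1345]
ee_rot: [-0.0, 0.999, -0.052, -0.002]
wrist_force: [-0.5, -0.5, 0.6]
finger_gap: 1.002
```

Emit:
arm_command([
  [0,0,0,0],
  [0,0,0,0],
  [0,0,0,0],
  [0,0,0,0],
  [0,0,0,0],
  [0,0,0,0],
  [0,0,0,0],
], gripper=255)

```text
time: 12.17
ee_pos: [0.5098, -0.0404, 0.1367]
ee_rot: [-0.0, 0.999, -0.051, 0.001]
wrist_force: [-0.0, 0.5, 4.4]
finger_gap: 0.634
```

Emit:
arm_command([
  [0,0,-0.1,0],
  [0,0,-0.2,0],
  [0,0,-0.3,0],
  [0,0,-0.3,0],
  [0,0,-0.3,0],
])

```text
time: 12.58
ee_pos: [0.5096, -0.0406, 0.1667]
ee_rot: [0.0, 0.999, -0.051, 0.001]
wrist_force: [0.6, 0.3, -4.3]
finger_gap: 0.632
```

```bash
python3 -c "
from st import st
st(8)"
```

```text
t 12.93 pos [ 0.5086 -0.0404  0.1652] q [-0.000e+00  9.987e-01 -5.150e-02 -5.000e-04] yaw -5.9 gap 0.636
F [ 0.34 -0.18 -4.35] sd [0.39 0.55 0.43] eff [ 0.000e+00 -3.679e+01 -3.526e+01  1.000e-02 -6.000e-02 -0.000e+00]
```

C weighs 4.35 N, so it is full. I take it to the tray's front half at (0.517, 0.26).

Emit:
arm_command([
  [0,0,-0.2,0],
  [0,0,-0.5,0],
  [0,0,-0.8,0],
  [0,0,-1,0],
  [0,0,-1,0],
])

```text
time: 13.35
ee_pos: [0.512, -0.0408, 0.2712]
ee_rot: [0.0, 0.999, -0.051, 0.005]
wrist_force: [1.3, -1.2, -3.6]
finger_gap: 0.634
```

Emit:
arm_command([
  [-0.01,-0.1,0,0],
  [-0.02,-0.27,0,0],
  [-0.04,-0.5,0,0],
  [-0.06,-0.75,0,0],
])

```text
time: 13.68
ee_pos: [0.509, 0.0356, 0.2625]
ee_rot: [0.0, 0.999, -0.052, -0.003]
wrist_force: [0.5, -1.5, -4.6]
finger_gap: 0.633
```

Emit:
arm_command([
  [-0.02,-0.25,0,0],
  [-0.04,-0.5,0,0],
  [-0.06,-0.75,0,0],
])

```text
time: 13.93
ee_pos: [0.5105, 0.1115, 0.2623]
ee_rot: [0.0, 0.999, -0.052, -0.003]
wrist_force: [-0.3, -0.7, -4.4]
finger_gap: 0.631
```

Emit:
arm_command([
  [-0.02,-0.25,0,0],
  [-0.04,-0.5,0,0],
  [-0.06,-0.75,0,0],
])

```text
time: 14.18
ee_pos: [0.5122, 0.1866, 0.2621]
ee_rot: [0.001, 0.999, -0.051, -0.003]
wrist_force: [0.5, 0.3, -4.3]
finger_gap: 0.635
```

Emit:
arm_command([
  [-0.02,-0.25,0,0],
  [-0.04,-0.48,0,-0.01],
  [-0.06,-0.66,0,-0.022],
  [-0.06,-0.74,0,-0.022],
  [-0.06,-0.74,0,-0.022],
  [-0.06,-0.74,0,-0.022],
])

```text
time: 14.68
ee_pos: [0.5149, 0.2591, 0.2637]
ee_rot: [0.001, 1.0, -0.017, -0.002]
wrist_force: [0.4, -0.1, -4.6]
finger_gap: 0.634
```

Emit:
arm_command([
  [0,0,0.2,0],
  [0,0,0.4,0],
  [0,0,0.6,0],
  [0,0,0.7,0],
  [0,0,0.7,0],
])

```text
time: 15.1
ee_pos: [0.5137, 0.2572, 0.192]
ee_rot: [0.002, 1.0, -0.018, -0.003]
wrist_force: [-1.0, 0.0, -4.1]
finger_gap: 0.635
```

Run:
```python
from st import *
st(3)
a=viewer.grab_frame("side");b=viewer.grab_frame("scene")
cv2.imwrite("pics/e.png",np.hstack([cv2.resize(a[150:350,180:400],None,fx=1.8,fy=1.8),cv2.resize(b[200:400,300:520],None,fx=1.8,fy=1.8)]))
```

```text
t 15.2 pos [0.5159 0.2586 0.1956] q [ 3.000e-04  9.998e-01 -1.760e-02 -3.000e-04] yaw -2.0 gap 0.631
F [ 0.08 -0.21 -4.13] sd [0.75 0.29 0.06] eff [-3.000e-02 -4.291e+01 -3.591e+01 -1.000e-02 -1.900e-01  0.000e+00]
```

View pics/e.png

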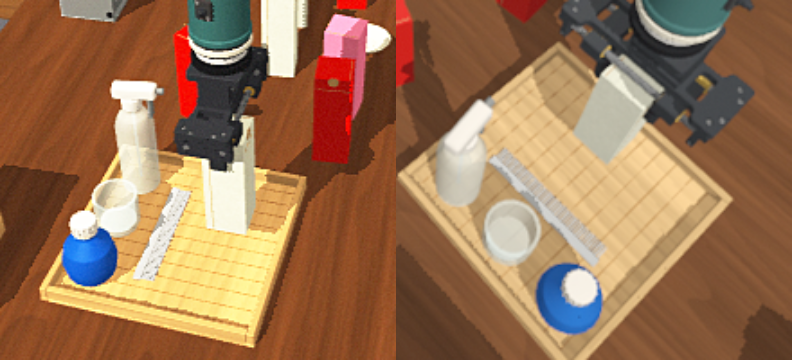

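The carton hangs over the middle of the tray's free front half, clear of the comb. Lower and release.

Emit:
arm_command([
  [0,0,0.15,0],
  [0,0,0.3,0],
  [0,0,0.42,0],
  [0,0,0.48,0],
  [0,0,0.52,0],
  [0,0,0.54,0],
  [0,0,0.54,0],
  [0,0,0.54,0],
])

```text
time: 15.97
ee_pos: [0.5166, 0.2597, 0.1428]
ee_rot: [-0.0, 1.0, -0.017, 0.001]
wrist_force: [-0.3, 0.2, -1.4]
finger_gap: 0.632
```

Emit:
arm_command([
  [0,0,0,0],
  [0,0,0,0],
  [0,0,0,0],
  [0,0,0,0],
  [0,0,0,0],
  [0,0,0,0],
], gripper=0)

```text
time: 16.47
ee_pos: [0.516, 0.2595, 0.1419]
ee_rot: [-0.0, 1.0, -0.017, 0.0]
wrist_force: [-1.1, -1.1, -0.1]
finger_gap: 1.003
```

Emit:
arm_command([
  [0,0,-0.2,0],
  [0,0,-0.5,0],
  [0,0,-0.9,0],
  [0,0,-0.9,0],
  [0,0,-0.9,0],
])

```text
time: 16.88
ee_pos: [0.518, 0.2603, 0.2354]
ee_rot: [-0.002, 1.0, -0.017, 0.003]
wrist_force: [1.2, 0.9, -0.0]
finger_gap: 0.998
```

Run:
```python
from st import *
from look import look
st(3); look("f")
```

```text
t 16.98 pos [0.5156 0.2593 0.2312] q [ 1.000e-04  9.999e-01 -1.700e-02 -3.000e-04] yaw -1.9 gap 1.005
F [0.43 0.03 0.09] sd [0.53 0.63 0.46] eff [ 0.000e+00 -4.176e+01 -3.656e+01 -2.000e-02 -1.200e-01 -0.000e+00]
0.95 [269. 420.] [172. 190. 192.] [0.5117 0.2588] yaw -0.5 r 0.573 err 0.032
0.92 [179. 372.] [ 26.  31. 145.] [0.4097 0.032 ] yaw 5.6 r 0.411 err 0.03
0.83 [161. 285.] [189. 207. 209.] [ 0.5334 -0.1689] yaw 4.3 r 0.56 err 0.024
0.76 [130. 247.] [186. 204. 206.] [ 0.5421 -0.3182] yaw 20.0 r 0.629 err 0.029
0.75 [156. 345.] [136. 117. 192.] [ 0.409  -0.0803] yaw -8.2 r 0.417 err 0.039
0.65 [ 97. 258.] [ 30.  34. 194.] [ 0.4371 -0.4066] yaw 1.9 r 0.597 err 0.187
0.61 [220. 294.] [ 31.  37. 207.] [ 0.6342 -0.0195] yaw -25.0 r 0.634 err 0.05
0.4 [132. 304.] [221. 240. 245.] [ 0.42  -0.221] yaw 38.8 r 0.475 err 0.69
```

C reads upright on the tray at (0.512, 0.259). Next I close the gripper and move behind B to push it over toward +x, which is free.

Emit:
arm_command([
  [0,0,0,-0.033],
  [0,0,0,-0.033],
], gripper=255)

```text
time: 17.25
ee_pos: [0.5149, 0.2589, 0.2296]
ee_rot: [0.001, 0.999, 0.036, -0.002]
wrist_force: [-0.1, -0.4, -0.3]
finger_gap: 0.875
```

Emit:
arm_command([
  [-0.05,0.25,0,0],
  [-0.1,0.55,0,0],
  [-0.17,0.846,0,0],
])

```text
time: 17.5
ee_pos: [0.5041, 0.1732, 0.2302]
ee_rot: [0.0, 0.999, 0.034, -0.001]
wrist_force: [0.5, -1.0, 1.1]
finger_gap: 0.649
```

Emit:
arm_command([
  [-0.05,0.25,0,0],
  [-0.1,0.55,0,0],
  [-0.17,0.846,0,0],
])

```text
time: 17.75
ee_pos: [0.4929, 0.087, 0.2305]
ee_rot: [0.0, 0.999, 0.034, -0.001]
wrist_force: [1.0, -0.9, -0.3]
finger_gap: 0.42
```

Emit:
arm_command([
  [-0.05,0.25,0,0],
  [-0.1,0.55,0,0],
  [-0.17,0.846,0,0],
])

```text
time: 18.0
ee_pos: [0.4819, 0.0015, 0.2306]
ee_rot: [-0.0, 0.999, 0.034, -0.001]
wrist_force: [0.6, -0.5, -0.1]
finger_gap: 0.191
```

Emit:
arm_command([
  [-0.05,0.25,0,0],
  [-0.1,0.55,0,0],
  [-0.17,0.846,0,0],
])

```text
time: 18.25
ee_pos: [0.4708, -0.084, 0.2306]
ee_rot: [-0.0, 0.999, 0.034, -0.001]
wrist_force: [-0.2, 0.3, -0.3]
finger_gap: 0.004
```

Emit:
arm_command([
  [-0.05,0.25,0,0],
  [-0.1,0.55,0,0],
  [-0.17,0.846,0,0],
  [-0.17,0.846,0,0],
  [-0.17,0.846,0,0],
])

```text
time: 18.67
ee_pos: [0.4597, -0.1694, 0.2306]
ee_rot: [-0.001, 0.999, 0.032, -0.001]
wrist_force: [0.3, 0.1, -0.2]
finger_gap: 0.007
```

```bash
python3 -c "
from st import st
st(4)"
```

```text
t 18.82 pos [ 0.4603 -0.1675  0.231 ] q [-5.000e-04  9.994e-01  3.470e-02 -5.000e-04] yaw 4.0 gap 0.003
F [ 0.21  0.26 -0.1 ] sd [0.56 0.29 0.63] eff [-7.900e-01 -3.074e+01 -3.510e+01 -4.000e-02 -9.000e-02 -2.000e-02]
```

Emit:
arm_command([
  [0,0.01,0.3,0],
  [0,0.01,0.6,0],
  [0,0.01,0.86,0],
  [0,0.01,0.86,0],
  [0,0.01,0.86,0],
])

```text
time: 19.23
ee_pos: [0.4595, -0.1678, 0.1443]
ee_rot: [-0.001, 0.999, 0.036, -0.002]
wrist_force: [0.2, -0.2, 1.4]
finger_gap: 0.008
```

Emit:
arm_command([
  [0.2,0,0,0],
  [0.3,0,0,0],
  [0.4,0,0,0],
  [0.5,0,0,0],
  [0.6,0,0,0],
  [0.7,0,0,0],
  [0.8,0,0,0],
  [0.9,0,0,0],
  [1,0,0,0],
])

```text
time: 19.98
ee_pos: [0.5613, -0.1625, 0.1456]
ee_rot: [-0.0, 0.999, 0.035, -0.0]
wrist_force: [1.4, -0.1, 0.7]
finger_gap: 0.009
```

Emit:
arm_command([
  [0.1,0,0,0],
  [0.2,0,0,0],
  [0.2,0,0,0],
  [0.2,0,0,0],
  [0.2,0,0,0],
  [0.2,0,0,0],
  [0.2,0,0,0],
])

```text
time: 20.57
ee_pos: [0.5798, -0.1611, 0.1457]
ee_rot: [-0.0, 0.999, 0.035, -0.0]
wrist_force: [-0.2, -0.5, 0.0]
finger_gap: 0.007
```

Run:
```python
from st import *
st(4)
b=viewer.grab_frame("scene");cv2.imwrite("pics/g.png",cv2.resize(b[60:280,160:420],None,fx=2.5,fy=2.5))
```

```text
t 20.72 pos [ 0.5801 -0.1612  0.1458] q [0.     0.9994 0.0347 0.    ] yaw 4.0 gap 0.005
F [-0.2  -0.03  0.26] sd [0.33 0.51 0.4 ] eff [ 2.000e-02 -4.435e+01 -3.257e+01  4.000e-02 -6.000e-02 -0.000e+00]
```

View pics/g.png

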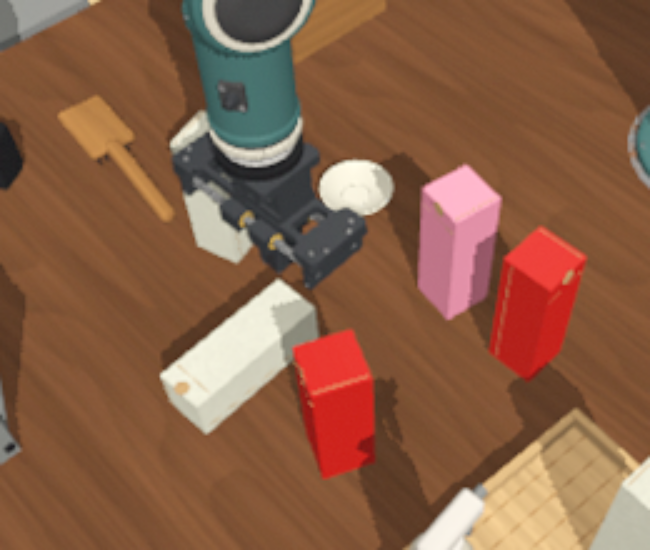

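B lies flat on its side (crop ~(240,350)), clear of the red carton. Now A.

Emit:
arm_command([
  [0,0,-0.3,0],
  [0,0,-0.6,0],
  [0,0,-0.9,0],
  [0,0,-0.9,0],
])

```text
time: 21.1
ee_pos: [0.584, -0.1623, 0.2434]
ee_rot: [0.002, 0.999, 0.035, 0.006]
wrist_force: [0.6, -0.2, 1.2]
finger_gap: 0.005
```

Emit:
arm_command([
  [-0.15,0.24,0,0],
  [-0.35,0.54,0,0],
  [-0.535,0.855,0,0],
])

```text
time: 21.35
ee_pos: [0.5325, -0.2502, 0.2359]
ee_rot: [0.0, 0.999, 0.036, 0.0]
wrist_force: [0.4, -0.0, 0.4]
finger_gap: 0.008
```

Emit:
arm_command([
  [-0.15,0.24,0,-0.03],
  [-0.35,0.54,0,-0.06],
  [-0.535,0.855,0,-0.094],
  [-0.535,0.855,0,-0.094],
  [-0.535,0.855,0,-0.094],
])

```text
time: 21.77
ee_pos: [0.4845, -0.3406, 0.2354]
ee_rot: [-0.0, 0.984, 0.179, 0.0]
wrist_force: [0.1, 0.8, 0.6]
finger_gap: 0.004
```

Run:
```python
from st import *
st(4)
viewer.grab_frame("scene")
for uv in((225,212),(243,232)):print(ray("scene",uv,.056).round(3))
a=viewer.grab_frame("wrist")
from fit import hull
for p in hull("wrist",.543,-.317,.37): cv2.circle(a,tuple(int(v) for v in p),3,(255,0,255),-1)
cv2.imwrite("pics/h.png",a)
```

```text
t 21.92 pos [ 0.4859 -0.3383  0.2355] q [-3.000e-04  9.834e-01  1.813e-01  1.000e-04] yaw 20.9 gap 0.006
F [-0.15  0.09 -0.15] sd [0.62 0.72 0.45] eff [ -1.03 -41.68 -35.18  -0.05  -0.05  -0.09]
[ 0.729 -0.175  0.056]
[ 0.731 -0.099  0.056]
```

View pics/h.png

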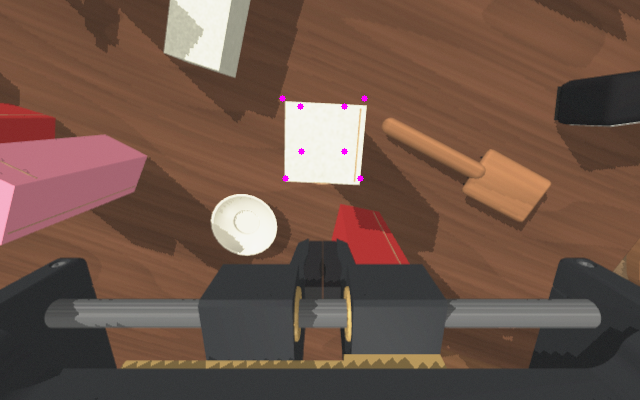

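The projected hull of A matches the picture (top face 285–365, 100–183). The red neighbour is behind the fingers with about 25 mm clearance. I descend and push.

Emit:
arm_command([
  [0.02,0,0.3,0],
  [0.02,0,0.6,0],
  [0.02,0,0.9,0],
  [0.02,0,0.9,0],
  [0.02,0,0.9,0],
])

```text
time: 22.43
ee_pos: [0.4866, -0.3365, 0.1439]
ee_rot: [-0.002, 0.983, 0.182, -0.002]
wrist_force: [0.1, 0.4, -0.3]
finger_gap: 0.002
```

Emit:
arm_command([
  [0.1,0,0,0],
  [0.2,0,0,0],
  [0.3,0,0,0],
  [0.4,0,0,0],
  [0.5,0,0,0],
  [0.6,0,0,0],
  [0.7,0,0,0],
  [0.8,0,0,0],
  [0.9,0,0,0],
  [1,0,0,0],
])

```text
time: 23.27
ee_pos: [0.5817, -0.3023, 0.1455]
ee_rot: [-0.0, 0.983, 0.182, -0.0]
wrist_force: [0.7, -0.7, -1.0]
finger_gap: 0.005
```

Emit:
arm_command([
  [0.1,0,0,0],
  [0.1,0,0,0],
  [0.1,0,0,0],
  [0.1,0,0,0],
  [0.1,0,0,0],
  [0.1,0,0,0],
])

```text
time: 23.77
ee_pos: [0.5897, -0.2994, 0.1457]
ee_rot: [-0.0, 0.983, 0.181, -0.0]
wrist_force: [-0.3, 0.8, 0.4]
finger_gap: 0.005
```

Emit:
arm_command([
  [0,0,-0.3,0],
  [0,0,-0.6,0],
  [0,0,-0.9,0],
  [0,0,-1,0],
  [0,0,-1,0],
])

```text
time: 24.18
ee_pos: [0.5919, -0.3005, 0.2502]
ee_rot: [0.002, 0.983, 0.181, 0.003]
wrist_force: [-0.2, -0.4, 0.7]
finger_gap: 0.002
```

Emit:
arm_command([
  [-0.3,0,0,0],
  [-0.6,0,0,0],
  [-0.9,0,0,0],
  [-0.9,0,0,0],
  [-0.9,0,0,0],
])

```text
time: 24.6
ee_pos: [0.5041, -0.3312, 0.2434]
ee_rot: [-0.001, 0.984, 0.18, -0.001]
wrist_force: [0.5, 0.5, 0.7]
finger_gap: 0.003
```

Run:
```python
from st import *
from look import look
st(3);look("i")
cv2.imwrite("pics/j.png",np.vstack([viewer.grab_frame("scene")[60:340,150:500],viewer.grab_frame("side")[80:360,180:530]]).repeat(1,0))
```

```text
t 24.7 pos [ 0.5059 -0.3309  0.2442] q [-8.000e-04  9.834e-01  1.813e-01 -4.000e-04] yaw 20.9 gap 0.005
F [0.27 0.28 0.63] sd [0.49 0.2  0.09] eff [-6.700e-01 -4.332e+01 -3.486e+01 -3.000e-02  6.000e-02 -3.000e-02]
0.93 [103. 259.] [ 28.  33. 189.] [ 0.4401 -0.4007] yaw 5.4 r 0.595 err 0.172
0.9 [220. 296.] [ 30.  37. 206.] [ 0.6335 -0.0214] yaw -22.8 r 0.634 err 0.036
0.75 [175. 227.] [215. 234. 237.] [ 0.6748 -0.2334] yaw 27.7 r 0.714 err 0.561
0.68 [157. 343.] [158. 137. 217.] [ 0.4082 -0.0803] yaw -8.3 r 0.416 err 0.041
0.62 [202. 253.] [206. 227. 232.] [ 0.667  -0.1208] yaw 25.3 r 0.678 err 0.579
0.57 [270. 418.] [172. 190. 195.] [0.5122 0.2584] yaw -1.4 r 0.574 err 0.044
```

View pics/j.png

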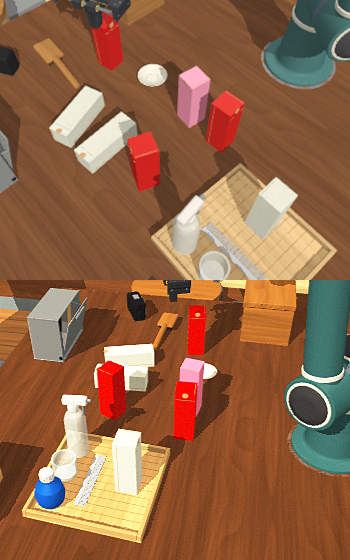

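Both empties lie on their sides and C stands upright on the tray. I check numerically that A is not leaning on B.

Run:
```python
from fit import *
viewer.grab_frame("scene");b=None
for r in finder.silhouettes("scene","carton_1"):
    x0=ray("scene",r["position"][::-1],.028)
    if r["position"][1]<275 and x0[0]>.55:
        x,f=fit("scene",r["mask"],x0,ex=.0825,h=.056);print(np.round(r["position"]),x.round(3),np.degrees(x[2]).round(1),round(f,3))
a=viewer.grab_frame("scene");cv2.imwrite("pics/k.png",cv2.resize(a[130:240,190:300],None,fx=5,fy=5,interpolation=cv2.INTER_CUBIC))
```

```text
[201. 255.] [ 0.645 -0.161  0.079] 4.5 0.034
[174. 228.] [ 0.649 -0.283  0.316] 18.1 0.037
```

View pics/k.png

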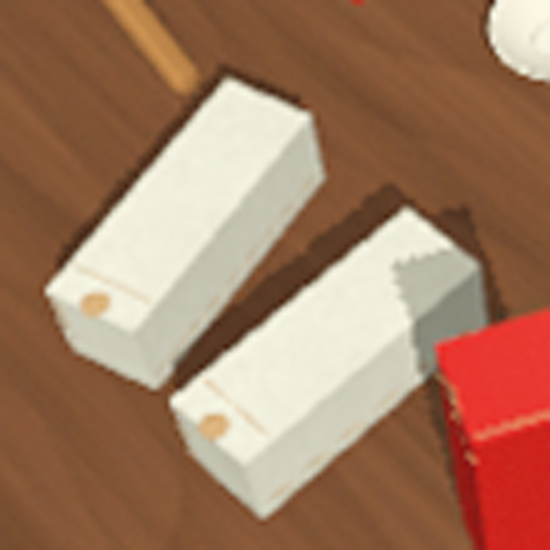

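Both lie flat on the dresser and separate from each other, fitting a flat-lying box at 3–4 % error. The arm is clear, so I hand in.

```bash
python3 -c "
from rig import finish_job
print(finish_job())"
```

```text
the job is handed in; nothing more can be done
None
```

The job is handed in: the one full carton stands upright on the tray, and the two empty ones lie flat on the dresser. It used about 25 s of the 70 s.

- **Weighing:** I lifted all three white cartons. The two further to the robot's right read about 0.8–0.95 N each, so they are empty. The one nearest the tray read 4.35 N, so it is full.
- **Full carton:** it stands in the tray's front half at about (0.512, 0.259), upright in the last fit, and it never fell.
- **Empty cartons:** I pushed each over with the closed fingers. The last picture shows both flat on their sides, not touching each other and well clear of the tray. A flat-lying box fits them with 3–4 % error.
- **Other things:** the red and pink look-alikes fit within a few millimetres of where they started. The red one at the far right was partly hidden throughout, so its fit is poor (17–19 % error). It reads 8 mm off its first fit, but the fingers stayed about 25 mm clear of it by my estimate. I checked the other tray and dresser items only by eye in the late pictures. The wrist force never read above about 5 N.

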